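# Pack the spectrometer accessories into the stacking frames

### The job

Pack the spectrometer accessories away: swing the lid of the blue dry box up until it stands open, put every white window case upright into the box, and shut the lid completely. Then stack the upper frame on the bottom frame with all four corner posts fully home in the sockets, and set every cream accessory upright on its deck. Leave the other things on the bench where they are and never tip the frame over.

Things in the scene. Friction and masses are not known exactly. Their poses are not given: they have to be found in the camera images.
- base: Bottom frame of the stack, fixed to the bench: grey plate 138 x 256 x 10 mm (x, y, z), origin at the centre of its underside on the bench; x points to the hinge side of the dry box. Four yellow corner sockets stand on it at (x, y) = (+-50, +-109) mm, and the light blue dry box between them, centred on the origin.
- socket (a point): Mouth centre of the socket at base (x, y, z) = (-50, -109, 42) mm; the other three are alike. Each is a yellow block 34 x 34 mm, its top 42 mm above the base's origin, with a square vertical hole 20 mm wide, widened by a 4 mm chamfer at the mouth, down to the plate (hole floor 10 mm above the base's origin).
- box_in (a point): Centre of the dry box's inner floor, 14 mm above the base's origin. The box is fixed: outside 96 x 168 mm (base x, y), walls 4 mm, inside 88 x 160 mm, rim 64 mm above the base's origin. It holds three cases side by side along y.
- lid (a joint): Angle of the dry box's lid (light blue plate 96 x 168 x 8 mm) in rad: 0 closed, grows as it opens upward about the hinge on the box's +x rim, about 1.57 upright, 1.8 the stop. Stiff hinge: it stays at whatever angle it is left; about 3 N at the bar moves it. It starts between shut and 0.3 ajar.
- lid_bar (a point): Middle of the lid's black handle bar: round, 10 mm thick, 70 mm long along the base's y; its centre is 36 mm above the lid's underside and 76 mm from the hinge axis measured along the lid; 23 mm free gap under it. Lid closed, it lies at x = -28, z = 100.5 mm in the base's axes. It may turn between the fingers.
- lid_hinge (a point): Middle of the lid's hinge axis (along the base's y, on the lid's underside), at x = 48 mm, z = 64.5 mm in the base's axes.
- frame: Loose upper stacking frame, 0.48 to 0.75 kg: four round steel corner posts 16 mm thick at (x, y) = (+-50, +-109) mm, tapered over the lowest 10 mm, carry a grey tray deck. Origin: centre of the underside, level with the feet. A half turn fits too. Seated, its feet stand on the base plate, origin 10 mm above the base's, its deck clear of the closed lid's bar.
- handle (a point): Middle of the top of the frame's black handle, 173 mm above the feet; the handle is 70 mm long in the frame's x, 14 mm wide in y, 45 mm high above the deck, over the centre of mass. Grip it here, fingers closing along the frame's y.
- deck (a point): Centre of the top face of the frame's deck, 128 mm above the feet: 130 x 250 mm (frame x, y), 8 mm thick, with a yellow rim 4 mm thick and 10 mm high. On each side of the handle there is room for one accessory, centred 66 mm from it in y.
- case0: One of up to three identical optical window cases (2 or 3 are present, the others read None): white block 60 x 36 x 28 mm (x, y, z) with a red grip rib on top, 44 long in x, 12 wide in y and 20 high, so 48 mm tall in all. Origin: centre of the underside. About 90 g. Grip it by the rib, fingers closing along its y.
- case1: One of up to three identical optical window cases (2 or 3 are present, the others read None): white block 60 x 36 x 28 mm (x, y, z) with a red grip rib on top, 44 long in x, 12 wide in y and 20 high, so 48 mm tall in all. Origin: centre of the underside. About 90 g. Grip it by the rib, fingers closing along its y.
- case2: One of up to three identical optical window cases (2 or 3 are present, the others read None): white block 60 x 36 x 28 mm (x, y, z) with a red grip rib on top, 44 long in x, 12 wide in y and 20 high, so 48 mm tall in all. Origin: centre of the underside. About 90 g. Grip it by the rib, fingers closing along its y.
- acc0: One of up to two identical sampling accessories (1 or 2 are present, the other reads None): cream block with black top 66 x 58 x 44 mm (x, y, z) with an aluminium grip rib on top, 44 long in x, 14 wide in y and 24 high, so 68 mm tall in all. Origin: centre of the underside. 0.17 to 0.35 kg. Grip it by the rib, fingers closing along its y.
- acc1: One of up to two identical sampling accessories (1 or 2 are present, the other reads None): cream block with black top 66 x 58 x 44 mm (x, y, z) with an aluminium grip rib on top, 44 long in x, 14 wide in y and 24 high, so 68 mm tall in all. Origin: centre of the underside. 0.17 to 0.35 kg. Grip it by the rib, fingers closing along its y.
- jar: Bystander, leave it where it is: small desiccant jar with orange cap, 48 mm across, 60 mm tall, standing among the things to be packed. Origin: centre of the underside.
- mouse: Bystander, leave it where it is: black computer mouse 95 x 52 x 31 mm, between the frames. Origin: centre of the underside.
- driver: Bystander, leave it where it is: screwdriver lying at the far side of the bench.
- mug: Bystander, leave it where it is: white mug, 76 mm across, 85 mm tall, on the left. Origin: centre of the underside.
- bottle: Bystander, leave it where it is: amber bottle, 56 mm across, 110 mm tall, on the far right. Origin: centre of the underside.
- carton: Bystander, leave it where it is: brown carton 90 x 120 x 50 mm, on the right. Origin: centre of the underside.
There are look-alikes about, which are no part of the job. Leave any green or purple look-alike of the acc1 alone.

How it is judged:
By the outcome, as a careful person would: the job done as asked, in the order asked, and still so for the second after the job is handed in, with the robot touching nothing.
Of case0, case1, case2 only 2 to 3 are there at a start; the rules pass over those that are not, and their reading is None.
Of acc0, acc1 only 1 to 2 are there at a start; the rules pass over those that are not, and their reading is None.
At some moment in a run one of case0, case1, case2, acc0, acc1 may be knocked a few centimetres aside while the robot is not near it.
It also fails if it takes over 210 s, if anything falls off the work surface, if the arm or the gripper's body presses on something with over 40 N, if the wrist force passes 120 N, or if a joint passes its speed limit or range.

### The arm

A 6-joint arm with a two-finger parallel gripper is mounted at the origin on the work surface. World frame = base frame: x ahead of the robot, y to its left, z up, the work surface at z = 0. Lengths are in m, angles in rad, forces in N, time in s.
With the tool pointing down it reaches from about 0.225 to 0.875 m from the base axis. Payload 3.4 kg.
Tool frame: the origin (TCP) lies on the centre line of the jaws, within the pads' length; the fingertips stand 11 mm ahead of it and the grasp point (between the pads) lies 8 mm behind it; z points along the fingers, y is the line along which they close (so a half turn about z gives the same grasp; the last joint's range is limited). The gripper opens to 85 mm and grips with 20 to 120 N. Pads are 22 mm wide; open, the fingers measure 114 mm over their backs; the gripper's body (76 mm by 85 mm) begins 54 mm behind the grasp point. The pads swing forward as they close: fully open they stand 13 mm farther back than shut.
Start: joints at [1.145, 0.276, 1.505, -0, 1.361, -0.121], TCP at [0.173, 0.549, 0.242] pointing down, gripper open.
Joint ranges: [-2.89, 2.89], [-0.75, 2.08], [0.22, 2.7], [-1.18, 4.32], [0.11, 2.71], [-2.7, 2.7]. Speed limits (rad/s): [2.57, 2.57, 3.14, 3.14, 3.14, 3.14].

### API

Orientations are given as a unit quaternion [w, x, y, z].
In Python, from rig import manip, eyes, job gives the robot as it stands.
- The arm moves only by the tool drive_tool, never from a script. Its argument "rows" is a list of rows, each a list of 3 entries, a list of its own where there are three numbers: the turn, a rotation vector about the world's x, y, z in rad, then the shift along the world's x, y, z in cm, then the finger opening in cm, from 0 to 8.54. A call has 1 to 8 rows; each row shifts and turns the commanded pose from where the row before left it; what a row does not reach is not made up. A row lasts 1/8 s, in which the tool goes at most 62.5 mm and 10.7 degrees, less where a joint would pass 70% of its speed; a pose out of reach is approached as far as the arm can. A call is refused whole if a number of a shift passes 6.25 or a number of a turn 0.188, either way. A call with a gripper value outside its range is refused whole. The fingers move at their own pace and stop on an object; "force" is the grip in N (left out, the last holds). Time passes only in rows, so rows that do not move let the fingers close. It gives the time, the measured TCP pose, the force, the opening and the grip force at its end, in the units of the state.
- manip.get_state(): the state, without advancing time (a new reading comes with each control period).
- eyes.get_image(name): name is "scene" or "top" or "wrist"; returns the picture (400x640x3 uint8, red, green, blue); there is no depth.
- eyes.get_calibration(name): a dict with "camera_matrix" (3x3 intrinsics, pixels), "view" (4x4, takes a point from world to camera coordinates). Camera axes: x right, y up, looking along -z (the intrinsics and any distortion apply to the point x, -y, -z); pixel columns grow to the right and rows downward; lengths in m; the calibration is good to about 2 mm. The wrist camera is an equidistant fisheye: a pixel r from the principal point sees the ray r / f radians off the axis. A picture is of the moment at which its call begins: read the wrist's pose just before it. get_calibration takes no time and is no camera call; for the wrist camera it gives the pose at the moment of the call.
- job.sign_off(): hands the job in; it is judged then, once.
The state is a dict: "clock": time; "qpos": joint angles; "qd": joint speeds; "effort": joint torques, N m; "position": TCP position; "ee_rot": TCP orientation; "contact_force": force on the tool from outside, world axes, zero at the start; "moment": the same for the moment, N m; "width": finger opening in m; "gripper_force": force on a finger pad.
Only numpy, scipy, OpenCV 4.12 (cv2) and the standard library are available. Lean on these libraries where they do the work, as an engineer would, in place of code of your own. Each camera call takes 0.05 s, during which the arm holds its last target. There are 200 camera calls.

## Working session

There is one attempt and no reset: what is moved stays moved. The work goes in short steps, Python scripts to look and compute and a tool call to move; the robot and the scene stay as the last step left them, time stands still between calls to the robot, and variables do not carry over. Pictures are saved under pics/ and viewed, at most 14 in all, crops included, and the job is handed in when it is done.

Besides the shell and the picture viewer there is one more tool, called after "Call:" as name(argument=value, ...) on one line, values as JSON. drive_tool: Moves the arm, as the interface text tells. Its arguments: {"type":"object","properties":{"rows":{"type":"array"},"force":{"type":"number"}},"required":["rows"]}

```bash
ls; mkdir -p pics; cat > h.py <<'E'
import numpy as np,cv2
from rig import manip,eyes,job
def grab(name,fn=None):
    c=eyes.get_calibration(name); im=eyes.get_image(name)
    im=np.ascontiguousarray(im)
    if fn: cv2.imwrite('pics/'+fn,im[:,:,::-1])
    return im,np.array(c['camera_matrix']),np.array(c['view'])
def cast(u,v,K,V,z,fish=False):
    x=(u-K[0,2])/K[0,0]; y=(v-K[1,2])/K[1,1]
    if fish:
        r=np.hypot(x,y); s=np.sin(r)/r if r>1e-9 else 1; d=np.array([x*s,-y*s,-np.cos(r)])
    else: d=np.array([x,-y,-1])
    R=V[:3,:3]; o=-R.T@V[:3,3]; d=R.T@d
    return o+d*(z-o[2])/d[2]
def proj(p,K,V,fish=False):
    q=V[:3,:3]@np.array(p)+V[:3,3]; a=np.array([q[0],-q[1]]); 
    if fish:
        n=np.linalg.norm(a); a=a/n*np.arctan2(n,-q[2])
    else: a=a/-q[2]
    return a[0]*K[0,0]+K[0,2],a[1]*K[1,1]+K[1,2]
E
python3 - <<'E'
from h import *
for n in('scene','top','wrist'):
    im,K,V=grab(n,n+'0.png'); print(n,K.tolist(),np.round(V,3).tolist())
print(eyes.get_calibration('top').keys()); print(manip.get_state())
E
```

```text
pics
scene [[398.4522165140987, 0.0, 323.18912830681717], [0.0, 398.4522165140987, 203.407715028991], [0.0, 0.0, 1.0]] [[0.869, 0.495, -0.014, -0.51], [-0.423, 0.756, 0.501, 0.151], [0.258, -0.429, 0.866, -1.498], [0.0, 0.0, 0.0, 1.0]]
top [[391.3176872470412, 0.0, 325.8089098845725], [0.0, 391.3176872470412, 195.32446220230463], [0.0, 0.0, 1.0]] [[-0.007, -1.0, -0.01, 0.019], [0.996, -0.008, 0.092, -0.581], [-0.093, -0.009, 0.996, -1.423], [0.0, 0.0, 0.0, 1.0]]
wrist [[309.70691628693146, 0.0, 319.9445119328322], [0.0, 309.70691628693146, 200.21768626548285], [0.0, 0.0, 1.0]] [[0.301, 0.954, -0.001, -0.574], [-0.916, 0.289, -0.278, 0.036], [-0.265, 0.085, 0.96, -0.379], [0.0, 0.0, 0.0, 1.0]]
dict_keys(['camera_matrix', 'view'])
{'clock': 0.15, 'qpos': array([ 1.14500069e+00,  2.76462661e-01,  1.50581281e+00, -1.44688516e-05,
        1.36069824e+00, -1.20984928e-01]), 'qd': array([ 0.00040461, -0.00161914, -0.00460861,  0.00017997, -0.00110294,
       -0.00037184]), 'effort': array([-5.40920228e-04, -4.17148125e+01, -2.46031988e+01, -3.48327640e-04,
        7.71243358e-03, -8.74826931e-07]), 'position': array([0.17241535, 0.54816103, 0.2416428 ]), 'ee_rot': array([-1.79630533e-04,  1.51814509e-01,  9.88408761e-01, -6.66797454e-04]), 'contact_force': array([-1.11720545,  0.24458872, -0.33546917]), 'moment': array([ 9.96518471e-06, -2.48974587e-02,  2.48152360e-02]), 'gripper_force': 0.0, 'width': 0.08516361818487912}
```

View pics/top0.png

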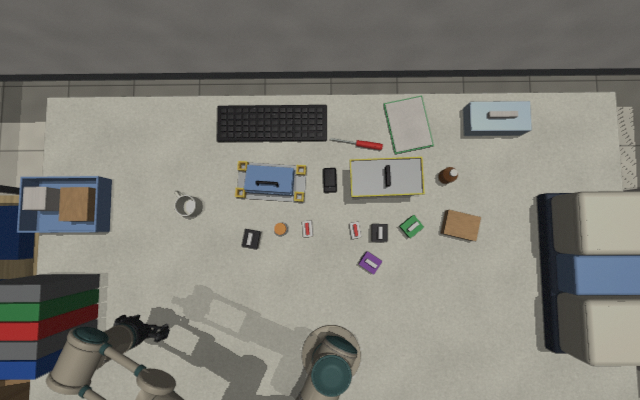

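View pics/scene0.png

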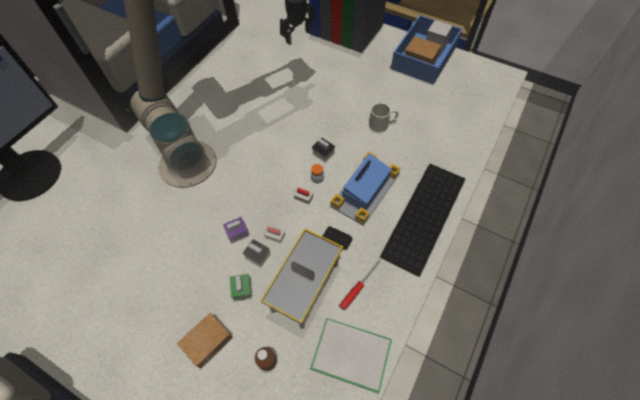

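The top view shows the base and blue box at about (270,182), the frame at (386,177), cases with red ribs at (307,229) and (355,230), accs with black tops at (251,239) and (380,233), and the jar at (280,229). The green (411,226) and purple (370,262) look-alikes stay put. The hinge is on the far (+x) side.

```bash
cat >> h.py <<'E'
def blobs(m,amin):
    n,l,s,c=cv2.connectedComponentsWithStats(m.astype(np.uint8))
    return [(c[i],s[i,4],(l==i).astype(np.uint8)) for i in range(1,n) if s[i,4]>=amin]
def rect(mask,K,V,z,fish=False):
    cs,_=cv2.findContours(mask,cv2.RETR_EXTERNAL,cv2.CHAIN_APPROX_NONE)
    c=max(cs,key=len).reshape(-1,2)
    P=np.array([cast(u,v,K,V,z,fish)[:2] for u,v in c])
    (x,y),(w,h),a=cv2.minAreaRect((P*1000).astype(np.float32))
    if w<h: a+=90; w,h=h,w
    return round(x,1),round(y,1),round(w,1),round(h,1),round((a+90)%180-90,1)  # mm, long-axis angle deg
def hsv(im): return [a.astype(int) for a in cv2.split(cv2.cvtColor(im,cv2.COLOR_RGB2HSV))]
def reds(im):
    h,s,v=hsv(im); return ((h<6)|(h>172))&(s>120)&(v>80)
def yellows(im):
    h,s,v=hsv(im); return (h>20)&(h<32)&(s>120)&(v>90)
def blues(im):
    h,s,v=hsv(im); return (h>100)&(h<120)&(s>90)&(v>60)
E
python3 - <<'E'
from h import *
im,K,V=grab('top')
for nm,m,z,a in(('red',reds(im),.048,8),('yel',yellows(im),.042,10),('blue',blues(im),.072,200)):
    for c,s,k in blobs(m,a):
        if 200<c[0]<470 and 130<c[1]<280: print(nm,c.round(1),s,np.round(cast(*c,K,V,z),3),rect(k,K,V,z if s<100 else (.128+.01 if nm=='yel' else z)))
h,s,v=hsv(im)
for c,s_,k in blobs((v<70),20):
    if 200<c[0]<470 and 130<c[1]<280: print('dark',c.round(1),s_,rect(k,K,V,.044))
cv2.imwrite('pics/topc.png',cv2.resize(im[150:280,225:430,::-1],(800,507),interpolation=cv2.INTER_CUBIC))
E
```

```text
red [369.  144.6] 160 [ 0.766 -0.147  0.048] (765.8, -146.3, 95.8, 23.7, 80.5)
red [306.7 228.3] 33 [0.46  0.084 0.048] (459.1, 83.8, 39.9, 10.3, 8.0)
red [355.2 229.7] 35 [ 0.453 -0.092  0.048] (453.9, -91.4, 40.8, 10.1, 8.7)
yel [411. 167.] 88 [ 0.682 -0.3    0.042] (651.0, -265.7, 153.1, 136.0, -88.2)
yel [365.5 159. ] 22 [ 0.713 -0.134  0.042] (713.3, -133.5, 77.5, 0.0, 89.5)
yel [241.8 165.4] 59 [0.693 0.324 0.042] (693.0, 321.8, 33.7, 33.4, -0.5)
yel [301.1 169.4] 54 [0.677 0.105 0.042] (676.2, 106.8, 33.6, 33.3, -0.5)
yel [376.3 193.5] 82 [ 0.585 -0.171  0.042] (581.1, -185.4, 232.3, 56.9, 76.7)
yel [239.8 192.5] 57 [0.593 0.33  0.042] (592.6, 331.1, 33.3, 33.3, 89.5)
yel [298.7 196.5] 59 [0.576 0.114 0.042] (576.2, 114.3, 33.2, 33.1, 89.5)
dark [386.9 175.7] 112 (650.9, -210.7, 77.7, 19.9, 2.3)
dark [329.3 179.7] 315 (636.1, 0.1, 88.9, 47.8, -0.4)
dark [442.2 177.7] 77 (641.5, -413.8, 47.4, 30.7, 26.6)
dark [266.9 182.8] 74 (625.8, 230.0, 82.2, 16.3, 86.5)
dark [443.9 221.9] 68 (480.8, -414.1, 86.6, 10.5, -14.9)
dark [378.  232.5] 219 (442.7, -176.0, 61.9, 54.4, -1.0)
dark [251.6 238.6] 223 (424.1, 286.2, 63.5, 58.0, -10.6)
```

View pics/topc.png

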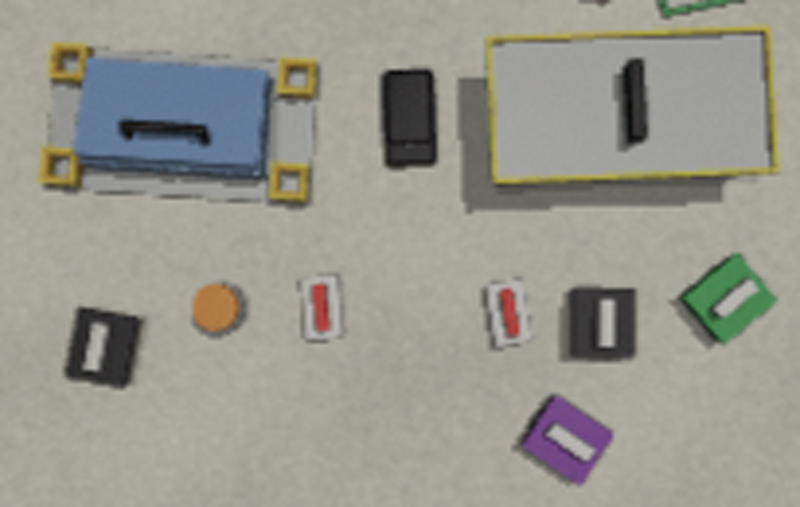

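The base comes out at about (0.6345, 0.2185) with yaw −4.5°, and the lid is slightly ajar. Two cases and two accessories are present. I'll go above the bar first.

Call:
drive_tool(rows=[[[0, 0, -0.134], [4.2, -3.3, 0.5], 8], [[0, 0, -0.134], [4.2, -3.3, 0.5], 8], [[0, 0, -0.134], [4.2, -3.3, 0.5], 8], [[0, 0, -0.134], [4.2, -3.3, 0.5], 8], [[0, 0, -0.134], [4.2, -3.3, 0.5], 8], [[0, 0, -0.134], [4.2, -3.3, 0.5], 8], [[0, 0, -0.134], [4.2, -3.3, 0.5], 8], [[0, 0, -0.134], [4.2, -3.3, 0.5], 8]], force=30)

```text
clock: 1.2
position: [0.5097, 0.2833, 0.2824]
ee_rot: [-0.0, 0.637, 0.771, 0.0]
contact_force: [1.9, 0.1, 0.4]
width: 0.0801
gripper_force: 0.0
```

Call:
drive_tool(rows=[[[0, 0, -0.134], [4.2, -3.3, 0], 8], [[0, 0, -0.134], [4.2, -3.3, 0], 8], [[0, 0, 0], [0, 0, 0], 8], [[0, 0, 0], [0, 0, 0], 8]])

```text
clock: 1.7
position: [0.592, 0.2186, 0.2818]
ee_rot: [-0.001, 0.733, 0.681, -0.001]
contact_force: [-1.2, -0.3, 0.1]
width: 0.0799
gripper_force: 0.0
```

```bash
cat >> h.py <<'E'
def yaw(st=None):
    st=st or manip.get_state(); w,x,y,z=st['ee_rot']
    return np.degrees(np.arctan2(1-2*(x*x+z*z),2*(x*y-w*z)))  # tool y axis
def tri(obs):
    A=np.zeros((3,3));b=np.zeros(3)
    for u,v,K,V,f in obs:
        p0=cast(u,v,K,V,0,f);o=-V[:3,:3].T@V[:3,3];d=(p0-o)/np.linalg.norm(p0-o);M=np.eye(3)-np.outer(d,d);A+=M;b+=M@o
    return np.linalg.solve(A,b)
E
python3 - <<'E'
from h import *
st=manip.get_state(); print(st['clock'],st['position'],yaw(),st['qpos'])
im,K,V=grab('wrist','w1.png'); print(np.round(V,3).tolist())
E
```

```text
1.7 [0.592026   0.21860294 0.28178163] -4.232838352801908 [2.43094671e-01 3.44965825e-01 1.30646325e+00 7.67431744e-04
 1.49177783e+00 3.16910639e-01]
[[0.997, -0.074, -0.003, -0.574], [0.071, 0.958, -0.279, -0.204], [0.023, 0.278, 0.96, -0.491], [0.0, 0.0, 0.0, 1.0]]
```

View pics/w1.png

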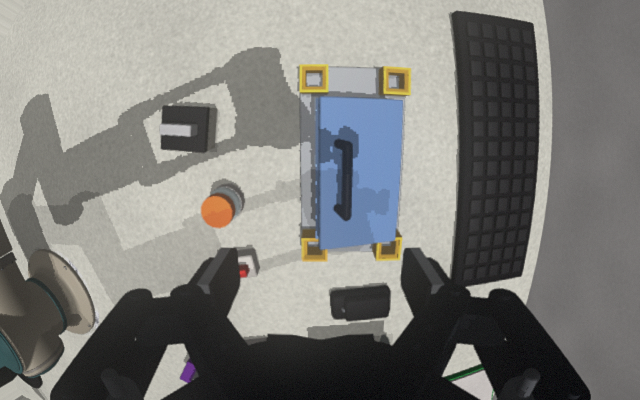

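The wrist view shows the four sockets at (313,78), (396,81), (314,248) and (388,247), the blue lid, and the bar from about (341,143) to (345,215).

```bash
cat >> h.py <<'E'
def darkbar(im,box,thr=70):
    u0,v0,u1,v1=box; v=im.max(2); m=np.zeros_like(v); m[v0:v1,u0:u1]=(v[v0:v1,u0:u1]<thr)
    return max(blobs(m,5),key=lambda b:b[1])
E
python3 - <<'E'
from h import *
im,K,V=grab('wrist')
S=[]
m=yellows(im)
for c,s,k in blobs(m,100):
    if 290<c[0]<420 and c[1]<270:
        r=rect(k,K,V,.042,True); print(c.round(1),s,r); S.append(r[:2])
S=np.array(S); print('base',S.mean(0)); 
S=S[np.argsort(S[:,1])]; d=S[2:].mean(0)-S[:2].mean(0); a=np.degrees(np.arctan2(-d[0],d[1])); print('yaw',a,np.linalg.norm(d))
b=S.mean(0)/1000; ar=np.radians(a); ex=np.array([np.cos(ar),np.sin(ar)])
bars=[]
c,s,k=darkbar(im,(325,130,365,225),60); print('bar w',c,s); bars.append((*c,K,V,True))
for n,bx in(('top',(245,170,290,195)),('scene',(350,150,375,190))):
    i2,K2,V2=grab(n); c,s,k=darkbar(i2,bx,75); print(n,c,s); bars.append((*c,K2,V2,False))
print('tri',tri(bars),tri(bars[:2]),tri(bars[::2]))
for z in (.1,.11,.12,.13):
    p=cast(*bars[0][:2],K,V,z,True); print(z,(p[:2]-b)@ex,(p[:2]-b)@[-ex[1],ex[0]])
for t in(0,.1,.2,.3): print(t,.048-.076*np.cos(t)+.036*np.sin(t),.0645+.076*np.sin(t)+.036*np.cos(t))
E
```

```text
[312.9  78.3] 447 (592.1, 331.1, 33.0, 31.9, 85.7)
[396.2  81.4] 415 (691.5, 323.5, 34.4, 33.8, 86.2)
[389.  251.5] 260 (675.6, 107.0, 34.4, 33.5, -0.4)
[305.2 246.3] 117 (568.6, 115.6, 32.7, 17.0, 84.6)
base [631.95 219.3 ]
yaw -5.211170171047297 216.89649605284083
bar w [345.06       176.63666667] 600
top [263.86394558 179.04081633] 147
scene [362.984375 169.859375] 64
tri [0.6219908  0.22485883 0.1134626 ] [0.62248534 0.22770453 0.13352607] [0.61677132 0.2232596  0.10736966]
0.1 -0.014222679261811215 0.001334010940033884
0.11 -0.01506557049476904 0.0034088728401338
0.12 -0.015908461727726867 0.005483734740233716
0.13 -0.016751352960684585 0.007558596640333642
0 -0.027999999999999997 0.1005
0.1 -0.02402631356184414 0.10790748961516787
0.2 -0.01933296400731216 0.11488126594270937
0.3 -0.013966845733737835 0.12135164931478362
```

Call:
drive_tool(rows=[[[0, 0, 0], [1.2, 0.1, -3], 5], [[0, 0, 0], [1.2, 0.1, -4], 5], [[0, 0, 0], [0, 0, -4], 5], [[0, 0, 0], [0, 0, -3.4], 5], [[0, 0, 0], [0, 0, -2], 5], [[0, 0, 0], [0, 0, 0], 5], [[0, 0, 0], [0, 0, 0], 5]])

```text
clock: 2.78
position: [0.617, 0.2213, 0.1196]
ee_rot: [0.001, 0.732, 0.681, 0.001]
contact_force: [0.9, -0.0, 0.4]
width: 0.0502
gripper_force: 0.0
```

Call:
drive_tool(rows=[[[0, 0, 0], [0, 0, 0], 0.5], [[0, 0, 0], [0, 0, 0], 0.5], [[0, 0, 0], [0, 0, 0], 0.5], [[0, 0, 0], [0, 0, 0], 0.5], [[0, 0, 0], [0, 0, 0], 0.5], [[0, 0, 0], [0, 0, 0], 0.5]], force=30)

```text
clock: 3.52
position: [0.6169, 0.2207, 0.1185]
ee_rot: [0.0, 0.733, 0.68, 0.0]
contact_force: [1.8, -0.5, 0.4]
width: 0.0085
gripper_force: 29.6
```

```bash
python3 - <<'E'
from h import *
im,K,V=grab('wrist','w2.png')
st=manip.get_state(); print(st)
E
```

```text
{'clock': 3.575, 'qpos': array([2.37378008e-01, 4.77750434e-01, 1.50524627e+00, 1.61093026e-04,
       1.15792860e+00, 3.11345441e-01]), 'qd': array([-0.00046955, -0.00057137,  0.00084328, -0.00031596,  0.00237369,
       -0.00011508]), 'effort': array([-2.64713410e-01, -5.03024447e+01, -2.11571449e+01, -1.55012249e-01,
        4.81877960e-01, -3.17028200e-03]), 'position': array([0.61679407, 0.22068277, 0.11844875]), 'ee_rot': array([9.88321939e-05, 7.32790655e-01, 6.80454068e-01, 3.27132553e-04]), 'contact_force': array([1.563067  , 1.91327482, 1.17509407]), 'moment': array([ 0.13187325, -0.26157541,  0.02296715]), 'gripper_force': 29.584949612617493, 'width': 0.00847207640312934}
```

View pics/w2.png

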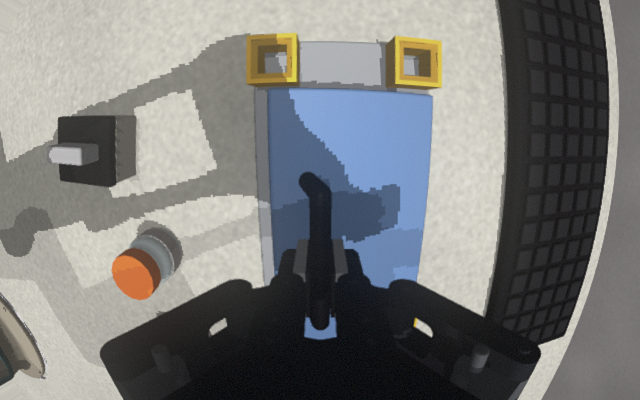

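Call:
drive_tool(rows=[[[0, 0, 0], [0.45, -0.03, 0.47], 0.5], [[0, 0, 0], [0.46, -0.03, 0.48], 0.5], [[0, 0, 0], [0.66, -0.05, 0.52], 0.5], [[0, 0, 0], [0.7, -0.05, 0.47], 0.5], [[0, 0, 0], [0.75, -0.06, 0.4], 0.5], [[0, 0, 0], [0.78, -0.06, 0.3], 0.5], [[0, 0, 0], [0.81, -0.06, 0.23], 0.5], [[0, 0, 0], [0.82, -0.06, 0.15], 0.5]])

```text
clock: 4.58
position: [0.67, 0.2167, 0.1511]
ee_rot: [-0.001, 0.733, 0.681, -0.0]
contact_force: [-6.3, 0.5, 5.8]
width: 0.0087
gripper_force: 30.4
```

Call:
drive_tool(rows=[[[0, 0, 0], [0.84, -0.06, 0.06], 0.5], [[0, 0, 0], [0.84, -0.06, -0.01], 0.5], [[0, 0, 0], [0.84, -0.06, -0.1], 0.5], [[0, 0, 0], [0.82, -0.06, -0.19], 0.5], [[0, 0, 0], [0.8, -0.06, -0.26], 0.5], [[0, 0, 0], [0.76, -0.06, -0.35], 0.5], [[0, 0, 0], [0.2, 0, -0.1], 0.5], [[0, 0, 0], [0, 0, 0], 0.5]])

```text
clock: 5.58
position: [0.7228, 0.2127, 0.1384]
ee_rot: [0.001, 0.733, 0.68, 0.0]
contact_force: [-0.2, 1.8, -0.2]
width: 0.0086
gripper_force: 31.9
```

```bash
python3 - <<'E'
from h import *
im,K,V=grab('wrist','w3.png')
E
```

```text
(no output)
```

View pics/w3.png

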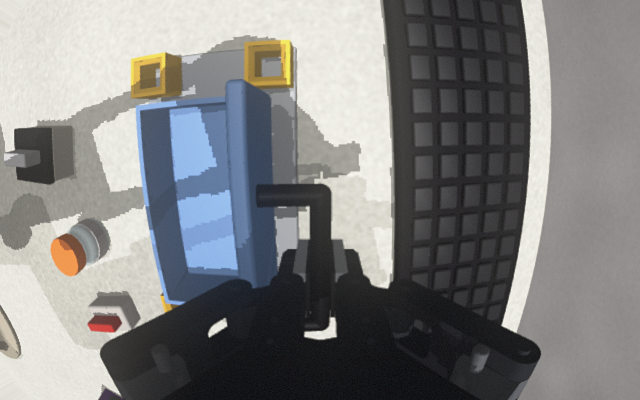

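The lid stands upright at about 1.6 rad and the bar is in the fingers. I'll release it, rise and go over the first case.

Call:
drive_tool(rows=[[[0, 0, 0], [0, 0, 0], 2], [[0, 0, 0], [0, 0, 0], 2], [[0, 0, 0], [0, 0, 0], 2], [[0, 0, 0], [0, 0, 4], 2], [[0, 0, 0], [0, 0, 5], 2], [[0, 0, 0], [0, 0, 4], 5], [[0, 0, 0.178], [-2.6, -1.3, 0], 5], [[0, 0, 0.178], [-2.6, -1.3, 0], 5]])

```text
clock: 6.62
position: [0.6697, 0.1866, 0.2698]
ee_rot: [0.001, 0.598, 0.801, 0.001]
contact_force: [-0.4, 0.3, 0.2]
width: 0.0501
gripper_force: 0.0
```

Call:
drive_tool(rows=[[[0, 0, 0.178], [-2.6, -1.3, -0.5], 5], [[0, 0, 0.178], [-2.6, -1.3, -0.5], 5], [[0, 0, 0.178], [-2.6, -1.3, -1], 5], [[0, 0, 0.178], [-2.6, -1.3, -1], 5], [[0, 0, 0.178], [-2.6, -1.3, -1], 5], [[0, 0, 0.178], [-2.6, -1.3, -1], 5], [[0, 0, 0.178], [-2.6, -1.3, -1], 5], [[0, 0, 0.178], [-2.6, -1.3, -1], 5]])

```text
clock: 7.62
position: [0.461, 0.0825, 0.199]
ee_rot: [0.0, -0.071, 0.998, -0.0]
contact_force: [1.4, -0.6, 0.1]
width: 0.0496
gripper_force: 0.0
```

Call:
drive_tool(rows=[[[0, 0, 0], [0, 0, 0], 5], [[0, 0, 0], [0, 0, 0], 5]])

```text
clock: 7.88
position: [0.4632, 0.0831, 0.1998]
ee_rot: [0.001, -0.067, 0.998, 0.0]
contact_force: [0.1, -0.7, 0.6]
width: 0.0498
gripper_force: 0.0
```

```bash
python3 - <<'E'
from h import *
im,K,V=grab('wrist','w4.png'); st=manip.get_state(); print(st['clock'],st['position'],yaw())
for c,s,k in blobs(reds(im),100): print(c.round(),s,rect(k,K,V,.048,True))
im,K,V=grab('top')
for c,s,k in blobs(reds(im),8):
    if 200<c[0]<470 and 150<c[1]<280: print('top',c.round(1),s,rect(k,K,V,.048))
E
```

```text
7.925 [0.46344149 0.08317417 0.19977031] 97.67197134384203
[153. 156.] 382 (450.9, -91.1, 42.5, 11.7, 9.0)
[322. 182.] 474 (457.2, 83.4, 41.7, 10.6, 6.2)
top [355.2 229.7] 35 (453.9, -91.4, 40.8, 10.1, 8.7)
```

View pics/w4.png

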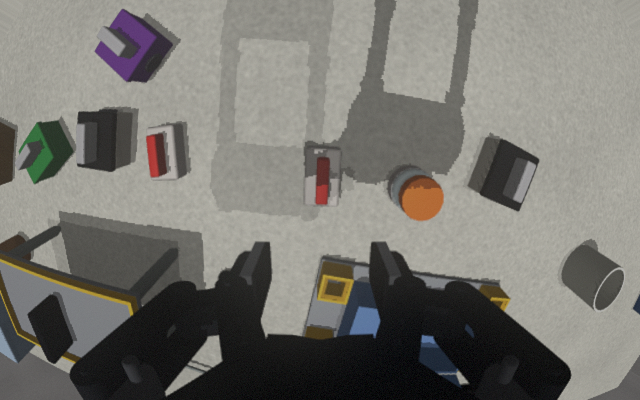

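Call:
drive_tool(rows=[[[0, 0, -0.025], [-0.6, 0, -4], 3.5], [[0, 0, 0], [0, 0, -4], 3.5], [[0, 0, 0], [0, 0, -4], 3.5], [[0, 0, 0], [0, 0, -2.4], 3.5], [[0, 0, 0], [0, 0, -1.5], 3.5], [[0, 0, 0], [0, 0, 0], 3.5], [[0, 0, 0], [0, 0, 0], 0.6], [[0, 0, 0], [0, 0, 0], 0.6]], force=35)

```text
clock: 8.98
position: [0.4564, 0.083, 0.0406]
ee_rot: [0.001, -0.055, 0.998, 0.0]
contact_force: [-0.2, 0.3, -1.2]
width: 0.0114
gripper_force: 39.2
```

Call:
drive_tool(rows=[[[0, 0, 0], [0, 0, 0], 0.6], [[0, 0, 0], [0, 0, 0], 0.6], [[0, 0, 0], [0, 0, 0], 0.6], [[0, 0, 0], [0, 0, 3], 0.6], [[0, 0, 0], [0, 0, 4], 0.6], [[0, 0, 0], [0, 0, 4], 0.6], [[0, 0, 0], [0, 0, 4], 0.6], [[0, 0, 0], [0, 0, 0], 0.6]])

```text
clock: 9.98
position: [0.458, 0.083, 0.1929]
ee_rot: [0.004, -0.055, 0.998, -0.0]
contact_force: [-0.2, -0.8, -1.9]
width: 0.0109
gripper_force: 39.3
```

```bash
python3 - <<'E'
from h import *
im,K,V=grab('wrist','w5.png'); st=manip.get_state(); print(st['clock'],st['position'],yaw(),st['width'],st['gripper_force'])
for c,s,k in blobs(reds(im),50): print(c.round(),s,rect(k,K,V,st['position'][2]+.008,True))
E
```

```text
10.025 [0.45640684 0.082891   0.19097015] 96.31066284908016 0.011127256525156427 39.327290654182434
[149. 165.] 388 (415.8, -0.6, 19.1, 5.3, 9.2)
[319. 269.] 1741 (459.4, 82.1, 43.4, 10.7, 5.3)
```

View pics/w5.png

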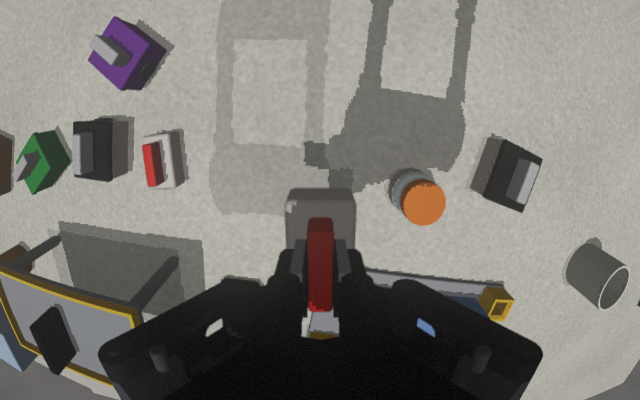

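Call:
drive_tool(rows=[[[0, 0, -0.037], [3.5, 3.5, 0], 0.6], [[0, 0, -0.037], [3.5, 3.5, 0], 0.6], [[0, 0, -0.037], [3.5, 3.5, 0], 0.6], [[0, 0, -0.037], [3.5, 3.5, 0], 0.6], [[0, 0, -0.037], [3.45, 3.4, 0], 0.6], [[0, 0, 0], [0, 0, 0], 0.6], [[0, 0, 0], [0, 0, 0], 0.6]])

```text
clock: 10.9
position: [0.6289, 0.2563, 0.1875]
ee_rot: [-0.002, 0.037, 0.999, -0.001]
contact_force: [-0.1, -0.1, -1.7]
width: 0.0112
gripper_force: 39.3
```

```bash
python3 - <<'E'
from h import *
im,K,V=grab('wrist','w6.png'); st=manip.get_state(); print(st['clock'],st['position'],yaw(),st['width'],st['gripper_force'])
E
```

```text
10.95 [0.62887933 0.25605209 0.18828371] 85.71372719217588 0.011118410491148048 39.328908920288086
```

View pics/w6.png

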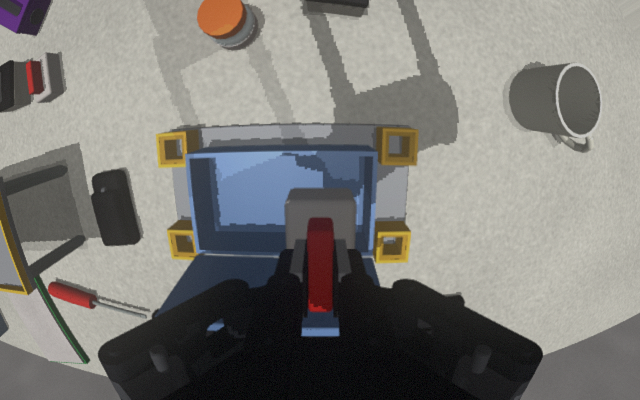

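Call:
drive_tool(rows=[[[0, 0, 0], [0.1, 0, -4], 0.6], [[0, 0, 0], [0, 0, -4], 0.6], [[0, 0, 0], [0, 0, -2.5], 0.6], [[0, 0, 0], [0, 0, -1.5], 0.6], [[0, 0, 0], [0, 0, -1.1], 0.6], [[0, 0, 0], [0, 0, 0], 0.6], [[0, 0, 0], [0, 0, 0], 3], [[0, 0, 0], [0, 0, 0], 3]])

```text
clock: 11.95
position: [0.6322, 0.2572, 0.0603]
ee_rot: [0.001, 0.037, 0.999, 0.0]
contact_force: [0.4, -0.4, 0.2]
width: 0.0299
gripper_force: 0.0
```

Call:
drive_tool(rows=[[[0, 0, 0], [0, 0, 0], 3], [[0, 0, 0], [0, 0, 4], 3], [[0, 0, 0], [0, 0, 5], 3], [[0, 0, 0], [0, 0, 5], 5], [[0, 0, 0.03], [-3, -5, 0], 5], [[0, 0, 0.03], [-3, -5, 0], 5], [[0, 0, 0.03], [-3, -5, 0], 5], [[0, 0, 0.03], [-3, -5, 0], 5]])

```text
clock: 12.95
position: [0.5104, 0.0555, 0.1995]
ee_rot: [0.001, -0.023, 1.0, -0.0]
contact_force: [0.7, -1.0, -0.0]
width: 0.0502
gripper_force: 0.0
```

Call:
drive_tool(rows=[[[0, 0, 0.03], [-3, -5, 0], 5], [[0, 0, 0.03], [-1.8, -5, 0], 5], [[0, 0, 0.03], [0, -4.8, 0], 5], [[0, 0, 0], [0, 0, 0], 5], [[0, 0, 0], [0, 0, 0], 5]])

```text
clock: 13.58
position: [0.4633, -0.0907, 0.1992]
ee_rot: [0.0, -0.067, 0.998, 0.0]
contact_force: [0.0, 0.2, -0.0]
width: 0.05
gripper_force: 0.0
```

```bash
python3 - <<'E'
from h import *
im,K,V=grab('wrist','w7.png'); st=manip.get_state(); print(st['clock'],st['position'],yaw())
for c,s,k in blobs(reds(im),100): print(c.round(),s,rect(k,K,V,.048,True))
E
```

```text
13.625 [ 0.4632923  -0.09024278  0.19907158] 97.76483425340167
[320. 175.] 493 (450.8, -92.7, 42.1, 10.5, 9.1)
```

Call:
drive_tool(rows=[[[0, 0, 0.023], [-1.2, -0.2, -4], 3.5], [[0, 0, 0], [0, 0, -4], 3.5], [[0, 0, 0], [0, 0, -4], 3.5], [[0, 0, 0], [0, 0, -2.4], 3.5], [[0, 0, 0], [0, 0, -1.4], 3.5], [[0, 0, 0], [0, 0, 0], 3.5], [[0, 0, 0], [0, 0, 0], 0.6], [[0, 0, 0], [0, 0, 0], 0.6]])

```text
clock: 14.62
position: [0.452, -0.0929, 0.0418]
ee_rot: [0.001, -0.079, 0.997, -0.0]
contact_force: [-0.5, -0.2, -1.5]
width: 0.0106
gripper_force: 39.1
```

Call:
drive_tool(rows=[[[0, 0, 0], [0, 0, 0], 0.6], [[0, 0, 0], [0, 0, 0], 0.6], [[0, 0, 0], [0, 0, 0], 0.6], [[0, 0, 0], [0, 0, 3], 0.6], [[0, 0, 0], [0, 0, 4], 0.6], [[0, 0, 0], [0, 0, 4], 0.6], [[0, 0, 0], [0, 0, 4], 0.6], [[0, 0, 0], [0, 0, 0], 0.6]])

```text
clock: 15.62
position: [0.4532, -0.094, 0.1938]
ee_rot: [0.003, -0.079, 0.997, -0.002]
contact_force: [0.4, 0.4, -0.9]
width: 0.0112
gripper_force: 39.3
```

Call:
drive_tool(rows=[[[0, 0, -0.039], [2.9, 4.55, 0], 0.6], [[0, 0, -0.039], [2.9, 4.55, 0], 0.6], [[0, 0, -0.039], [2.9, 4.55, 0], 0.6], [[0, 0, -0.039], [2.9, 4.6, 0], 0.6], [[0, 0, -0.039], [2.9, 4.6, 0], 0.6], [[0, 0, -0.039], [2.9, 4.6, 0], 0.6], [[0, 0, 0], [0, 0, 0], 0.6], [[0, 0, 0], [0, 0, 0], 0.6]])

```text
clock: 16.62
position: [0.6242, 0.181, 0.1889]
ee_rot: [-0.002, 0.038, 0.999, -0.001]
contact_force: [0.1, -0.4, -0.9]
width: 0.011
gripper_force: 39.2
```

```bash
python3 - <<'E'
from h import *
im,K,V=grab('wrist','w8.png'); st=manip.get_state(); print(st['clock'],st['position'],yaw(),st['width'],st['gripper_force'])
S=[]
for c,s,k in blobs(yellows(im),60):
    if c[1]<300: r=rect(k,K,V,.042,True); print(c.round(1),s,r)
for c,s,k in blobs(reds(im),60): print('red',c.round(1),s,rect(k,K,V,.062,True))
E
```

```text
16.675 [0.62414607 0.18047656 0.18948014] 85.64742223144557 0.011306585472720836 39.18928027153015
[245.6 144.7] 809 (575.9, 114.8, 34.7, 33.8, 86.6)
[476.2 149.8] 445 (592.3, 332.9, 34.0, 30.1, -3.9)
[ 36.5 250.8] 739 (672.1, -323.4, 241.4, 197.1, -88.1)
[463.1 242.7] 466 (691.5, 323.9, 34.7, 33.6, -3.5)
[251.8 245.6] 633 (675.0, 107.3, 34.7, 34.3, 86.5)
red [404.4 197.6] 629 (631.7, 254.2, 43.6, 14.0, -4.0)
red [319.9 266.1] 1875 (696.3, 174.2, 87.2, 23.1, -4.3)
red [102.9 300.9] 704 (737.5, -101.8, 90.2, 25.2, 79.4)
```

View pics/w8.png

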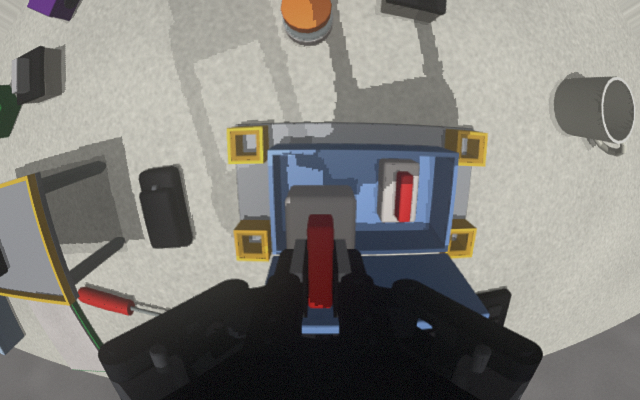

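Case 1 stands upright in the box at (400,190) and case 2 is held over its slot. I'll lower it, release, then regrip the bar.

Call:
drive_tool(rows=[[[0, 0, 0], [0.1, 0, -4], 0.6], [[0, 0, 0], [0, 0, -4], 0.6], [[0, 0, 0], [0, 0, -2.5], 0.6], [[0, 0, 0], [0, 0, -1.6], 0.6], [[0, 0, 0], [0, 0, -1.2], 0.6], [[0, 0, 0], [0, 0, 0], 0.6], [[0, 0, 0], [0, 0, 0], 0.6], [[0, 0, 0], [0, 0, 0], 3]])

```text
clock: 17.68
position: [0.6272, 0.1816, 0.0592]
ee_rot: [0.001, 0.038, 0.999, 0.0]
contact_force: [0.1, 0.5, 0.2]
width: 0.0282
gripper_force: 0.0
```

Call:
drive_tool(rows=[[[0, 0, 0], [0, 0, 0], 3], [[0, 0, 0], [0, 0, 0], 3], [[0, 0, 0], [0, 0, 4], 3], [[0, 0, 0], [0, 0, 5], 3], [[0, 0, 0], [0, 0, 6], 3], [[0, 0, 0], [0, 0, 5.5], 2], [[0, 0, -0.1745], [1, 0, 0], 2], [[0, 0, -0.1745], [1, 0, 0], 2]])

```text
clock: 18.68
position: [0.6468, 0.1815, 0.2647]
ee_rot: [0.001, 0.214, 0.977, 0.001]
contact_force: [-0.4, -0.1, -1.2]
width: 0.0202
gripper_force: 0.0
```

Call:
drive_tool(rows=[[[0, 0, -0.1745], [1.1, 0.5, 0], 2], [[0, 0, -0.1745], [1.1, 0.5, 0], 2], [[0, 0, -0.1745], [1.1, 0.5, 0], 2], [[0, 0, -0.1745], [1.1, 0.5, 0], 2], [[0, 0, -0.1745], [1.1, 0.5, 0], 2], [[0, 0, -0.1745], [1.1, 0.5, 0], 2], [[0, 0, -0.1745], [1.1, 0.2, 0], 2], [[0, 0, 0], [0, 0, 0], 2]])

```text
clock: 19.68
position: [0.7237, 0.2135, 0.2624]
ee_rot: [-0.0, 0.733, 0.681, -0.0]
contact_force: [-0.4, -0.4, -0.1]
width: 0.0197
gripper_force: 0.0
```

```bash
python3 - <<'E'
from h import *
im,K,V=grab('wrist','w9.png'); st=manip.get_state(); print(st['clock'],st['position'],yaw(),st['width'])
for c,s,k in blobs(reds(im),60): print('red',c.round(1),s,rect(k,K,V,.062,True))
im,K,V=grab('top','t9.png')
E
```

```text
19.725 [0.72320876 0.21337756 0.26258922] -4.157905392445881 0.01977055804151263
red [235.4 145.3] 381 (633.6, 257.0, 43.3, 11.4, -4.0)
red [239.6 210.5] 356 (628.5, 181.8, 44.2, 11.0, -4.0)
```

View pics/w9.png

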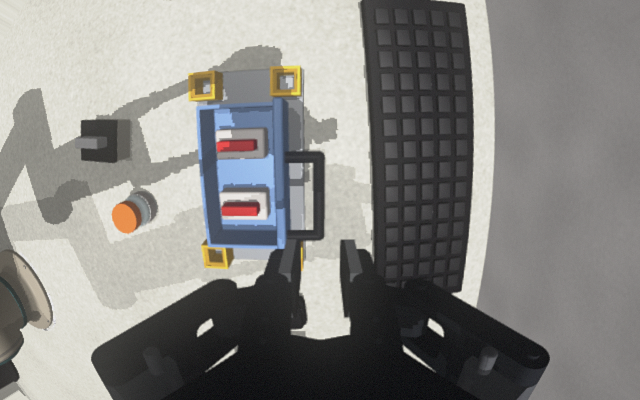

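Both cases are upright in the box. I'll grip the bar and close the lid.

Call:
drive_tool(rows=[[[0, 0, 0], [0, 0, -4], 2], [[0, 0, 0], [0, 0, -4], 2], [[0, 0, 0], [0, 0, -2.8], 2], [[0, 0, 0], [0, 0, -1.6], 2], [[0, 0, 0], [0, 0, 0], 2], [[0, 0, 0], [0, 0, 0], 0.5], [[0, 0, 0], [0, 0, 0], 0.5], [[0, 0, 0], [0, 0, 0], 0.5]], force=30)

```text
clock: 20.78
position: [0.7235, 0.2135, 0.1402]
ee_rot: [0.0, 0.733, 0.68, 0.001]
contact_force: [-2.2, -0.4, 1.9]
width: 0.0085
gripper_force: 30.0
```

Call:
drive_tool(rows=[[[0, 0, 0], [-0.9, 0.07, 0.38], 0.5], [[0, 0, 0], [-0.95, 0.07, 0.32], 0.5], [[0, 0, 0], [-0.82, 0.06, 0.2], 0.5], [[0, 0, 0], [-0.84, 0.06, 0.1], 0.5], [[0, 0, 0], [-0.84, 0.06, 0.02], 0.5], [[0, 0, 0], [-0.84, 0.06, -0.07], 0.5], [[0, 0, 0], [-0.82, 0.06, -0.15], 0.5], [[0, 0, 0], [-0.81, 0.06, -0.23], 0.5]])

```text
clock: 21.78
position: [0.6555, 0.2186, 0.1466]
ee_rot: [0.001, 0.733, 0.68, 0.002]
contact_force: [2.7, -0.2, 3.5]
width: 0.0084
gripper_force: 31.6
```

Call:
drive_tool(rows=[[[0, 0, 0], [-0.78, 0.06, -0.3], 0.5], [[0, 0, 0], [-0.75, 0.06, -0.4], 0.5], [[0, 0, 0], [-0.7, 0.05, -0.47], 0.5], [[0, 0, 0], [-0.66, 0.05, -0.52], 0.5], [[0, 0, 0], [-0.6, 0.05, -0.6], 0.5], [[0, 0, 0], [-0.53, 0.04, -0.63], 0.5], [[0, 0, 0], [-0.47, 0.03, -0.7], 0.5], [[0, 0, 0], [-0.4, 0.03, -0.74], 0.5]])

```text
clock: 22.78
position: [0.6062, 0.2222, 0.1006]
ee_rot: [0.0, 0.733, 0.68, 0.0]
contact_force: [3.6, 0.3, 9.7]
width: 0.0087
gripper_force: 34.1
```

Call:
drive_tool(rows=[[[0, 0, 0], [0, 0, 0], 0.5], [[0, 0, 0], [0, 0, -0.2], 0.5], [[0, 0, 0], [0, 0, 0], 0.5]])

```text
clock: 23.15
position: [0.6062, 0.2222, 0.1004]
ee_rot: [0.0, 0.733, 0.68, 0.0]
contact_force: [1.3, -0.1, 9.0]
width: 0.0084
gripper_force: 33.6
```

```bash
python3 - <<'E'
from h import *
im,K,V=grab('wrist','w10.png'); st=manip.get_state(); print(st['clock'],st['position'],yaw(),st['width'],st['contact_force'])
E
```

```text
23.2 [0.60622054 0.22222023 0.10042193] -4.3301397919301525 0.008410773708746303 [ 1.16784017 -0.25699029  8.72832523]
```

View pics/w10.png

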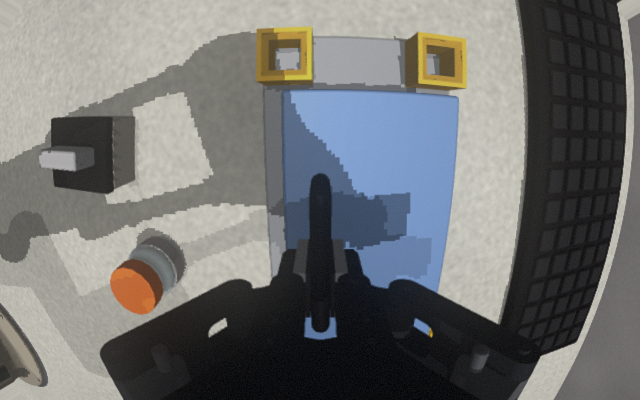

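The lid is shut: the bar is at z 0.1004, the closed value, and pressing down is blocked. Releasing, then on to the frame handle.

Call:
drive_tool(rows=[[[0, 0, 0], [0, 0, -0.3], 0.5], [[0, 0, 0], [0, 0, 0.5], 4], [[0, 0, 0], [0, 0, 0], 4], [[0, 0, 0], [0, 0, 0], 4], [[0, 0, 0], [0, 0, 4], 4], [[0, 0, 0], [0, 0, 5], 5], [[0, 0, 0], [0, 0, 6], 6], [[0, 0, 0], [0, 0, 6], 6]])

```text
clock: 24.2
position: [0.6056, 0.222, 0.3118]
ee_rot: [-0.001, 0.733, 0.68, -0.001]
contact_force: [0.7, -0.1, -0.7]
width: 0.0595
gripper_force: 0.0
```

Call:
drive_tool(rows=[[[0, 0, 0.168], [0.3, -4.2, 0.2], 6], [[0, 0, 0.168], [0.3, -4.2, 0.2], 6], [[0, 0, 0.168], [0.3, -4.2, 0.2], 6], [[0, 0, 0.168], [0.3, -4.1, 0.2], 6], [[0, 0, 0.168], [0.3, -4.1, 0.2], 6], [[0, 0, 0.168], [0.3, -4.1, 0.2], 6], [[0, 0, 0.168], [0.3, -4.1, 0.2], 6], [[0, 0, 0.168], [0.3, -4.1, 0.2], 6]])

```text
clock: 25.2
position: [0.6298, -0.11, 0.326]
ee_rot: [-0.001, 0.148, 0.989, 0.0]
contact_force: [0.7, 0.3, -0.3]
width: 0.06
gripper_force: 0.0
```

Call:
drive_tool(rows=[[[0, 0, 0.168], [0.2, -4.1, 0.2], 6], [[0, 0, 0.168], [0, -4, 0.2], 6], [[0, 0, 0], [0, 0, 0], 6], [[0, 0, 0], [0, 0, 0], 6]])

```text
clock: 25.7
position: [0.6319, -0.1894, 0.3301]
ee_rot: [-0.001, -0.016, 1.0, 0.001]
contact_force: [0.1, -0.2, 0.4]
width: 0.0599
gripper_force: 0.0
```

```bash
python3 - <<'E'
from h import *
im,K,V=grab('wrist','w11.png'); st=manip.get_state(); print(st['clock'],st['position'],yaw(),st['width'],st['contact_force'])
for c,s,k in blobs(yellows(im),60): print(c.round(1),s,rect(k,K,V,.138,True))
v=im.max(2)<75
for c,s,k in blobs(v,200): print('dark',c.round(1),s,rect(k,K,V,.173,True))
E
```

```text
25.75 [ 0.63205455 -0.18886841  0.33044075] 91.92102527777004 0.060361116499669444 [-0.27899985  0.10463064 -0.88894892]
[292.9 190.2] 1869 (633.4, -195.7, 250.0, 130.2, -88.4)
[385.5 122.8] 147 (567.9, -122.0, 64.2, 3.6, -88.4)
[426.2 135.6] 77 (579.3, -75.6, 30.4, 9.8, 16.6)
[515.  140.7] 229 (573.1, 43.3, 27.8, 25.8, 86.2)
[596.9 158.3] 71 (582.0, 211.4, 28.0, 18.2, 84.0)
[502.8 200.9] 237 (649.2, 37.4, 27.8, 26.7, 81.9)
dark [18.4 68.4] 5379 (455.9, -612.6, 239.7, 123.9, 5.7)
dark [332.3  30.1] 1610 (479.8, -183.0, 46.6, 39.7, -1.0)
dark [169.2  62.5] 740 (507.0, -342.8, 59.4, 15.9, -13.6)
dark [259.3  59.1] 248 (511.2, -250.2, 41.8, 5.8, -51.1)
dark [585.9  69.7] 562 (466.9, 136.5, 47.4, 44.3, -10.8)
dark [441.8 170.9] 1715 (610.9, -67.6, 60.0, 33.5, 1.9)
dark [314.6 182.6] 1203 (630.3, -190.6, 72.2, 26.4, 1.8)
dark [170.9 168.6] 592 (617.2, -344.0, 35.5, 30.8, 17.9)
dark [575. 170.] 236 (596.3, 128.0, 85.3, 7.8, 85.8)
dark [344.6 335.9] 50923 (897.1, -177.4, 1102.1, 411.2, -88.5)
dark [ 86.3 291. ] 294 (793.4, -524.7, 90.4, 25.9, 89.6)
```

View pics/w11.png

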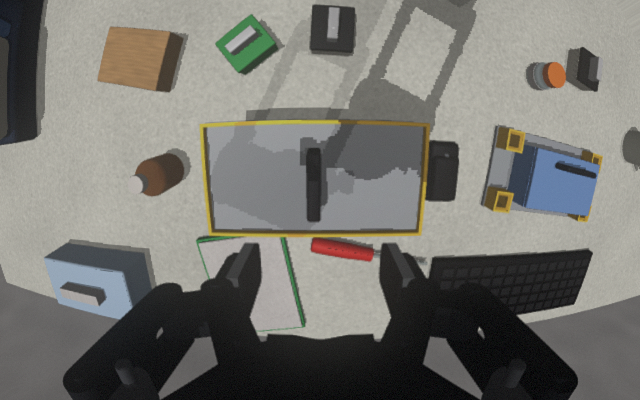

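The frame rim fits a 250×130 mm rectangle exactly, so its centre is (0.6334, −0.1957) with yaw 1.6°. I'll grip the handle.

Call:
drive_tool(rows=[[[0, 0, -0.006], [0.1, -0.7, -4], 5], [[0, 0, 0], [0, 0, -5], 5], [[0, 0, 0], [0, 0, -4.5], 5], [[0, 0, 0], [0, 0, -3], 5], [[0, 0, 0], [0, 0, -1.7], 5], [[0, 0, 0], [0, 0, 0], 4], [[0, 0, 0], [0, 0, 0], 0.6], [[0, 0, 0], [0, 0, 0], 0.6]], force=80)

```text
clock: 26.75
position: [0.6344, -0.1969, 0.1512]
ee_rot: [0.002, -0.014, 1.0, -0.0]
contact_force: [-0.4, 1.5, 3.1]
width: 0.013
gripper_force: 78.7
```

Call:
drive_tool(rows=[[[0, 0, 0], [0, 0, 0], 0.6], [[0, 0, 0], [0, 0, 0], 0.6], [[0, 0, 0], [0, 0, 0], 0.6], [[0, 0, 0], [0, 0, 0.5], 0.6], [[0, 0, 0], [0, 0, 1], 0.6], [[0, 0, 0], [0, 0, 1], 0.6], [[0, 0, 0], [0, 0, 1], 0.6], [[0, 0, 0], [0, 0, 0], 0.6]])

```text
clock: 27.75
position: [0.634, -0.1972, 0.1855]
ee_rot: [0.001, -0.014, 1.0, -0.001]
contact_force: [0.1, -0.2, -6.4]
width: 0.0128
gripper_force: 78.1
```

```bash
python3 - <<'E'
from h import *
im,K,V=grab('wrist','w12.png'); st=manip.get_state(); print(st['clock'],st['position'],yaw(),st['width'],st['gripper_force'],st['contact_force'],st['moment'])
for c,s,k in blobs(yellows(im),300): print(c.round(1),s,rect(k,K,V,.138+.035,True))
E
```

```text
27.8 [ 0.63352381 -0.19700288  0.18471799] 91.58685386056496 0.013181718496134906 78.14059853553772 [-0.35864193 -0.25610393 -6.05410627] [-0.00664308  0.01692232  0.0109248 ]
[238.8 156.3] 3887 (586.5, -245.6, 243.0, 107.2, -57.6)
[581.1 153.2] 454 (569.6, -42.8, 32.8, 17.6, 85.1)
[517.6 244.6] 1563 (631.4, -79.5, 117.7, 11.7, 2.1)
[559.3 228.9] 651 (620.1, -47.2, 33.4, 20.9, 83.7)
```

View pics/w12.png

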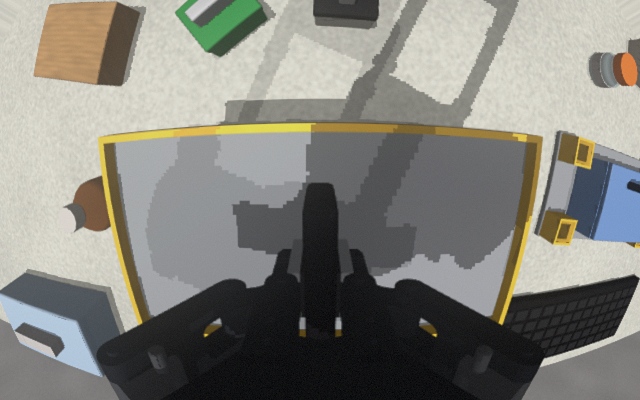

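The frame hangs level in the grip. Raising it and carrying it over.

Call:
drive_tool(rows=[[[0, 0, 0], [0, 0, 2.5], 0.6], [[0, 0, 0], [0, 0, 4], 0.6], [[0, 0, 0], [0, 0.5, 3], 0.6], [[0, 0, 0], [0, 2, 0], 0.6], [[0, 0, -0.02], [0, 4, 0], 0.6], [[0, 0, -0.02], [0, 5, 0], 0.6], [[0, 0, -0.02], [0, 5, 0], 0.6], [[0, 0, -0.02], [0, 5, 0], 0.6]])

```text
clock: 28.8
position: [0.6316, 0.0211, 0.2765]
ee_rot: [-0.002, 0.026, 1.0, 0.001]
contact_force: [0.5, -0.8, -6.4]
width: 0.013
gripper_force: 78.7
```

Call:
drive_tool(rows=[[[0, 0, -0.023], [0, 5, 0], 0.6], [[0, 0, 0], [0, 5, 0], 0.6], [[0, 0, 0], [0, 5, 0], 0.6], [[0, 0, 0], [0, 3.1, 0], 0.6], [[0, 0, 0], [0, 2, 0], 0.6], [[0, 0, 0], [0, 0, 0], 0.6], [[0, 0, 0], [0, 0, 0], 0.6], [[0, 0, 0], [0, 0, 0], 0.6]])

```text
clock: 29.8
position: [0.6334, 0.2177, 0.279]
ee_rot: [-0.0, 0.038, 0.999, -0.0]
contact_force: [0.0, -0.5, -5.6]
width: 0.0131
gripper_force: 78.8
```

```bash
python3 - <<'E'
from h import *
im,K,V=grab('wrist','w13.png'); st=manip.get_state(); print(st['clock'],st['position'],yaw(),st['width'],st['gripper_force'],st['contact_force'])
for n in('top',):
    im,K,V=grab(n,n+'13.png')
    for c,s,k in blobs(yellows(im),40):
        if c[0]<330: print(c.round(1),s,rect(k,K,V,st['position'][2]-.148+.138))
E
```

```text
29.85 [0.63342834 0.21778982 0.27915886] 85.59015296587472 0.013040621815887781 78.83738994598389 [ 0.48832121 -0.93101572 -5.9333941 ]
[280.5 153.4] 50 (690.9, 152.2, 128.8, 5.8, 84.5)
[295.9 185.5] 148 (585.0, 109.0, 144.6, 94.7, -44.9)
```

Call:
drive_tool(rows=[[[0, 0, 0], [0.05, 0.15, -2], 0.6], [[0, 0, 0], [0, 0, -3], 0.6], [[0, 0, 0], [0, 0, -2], 0.6], [[0, 0, 0], [0, 0, -1], 0.6], [[0, 0, 0], [0, 0, 0], 0.6], [[0, 0, 0], [0, 0, 0], 0.6]])

```text
clock: 30.65
position: [0.6346, 0.2206, 0.2004]
ee_rot: [0.001, 0.038, 0.999, 0.0]
contact_force: [-0.5, -0.4, -7.2]
width: 0.0126
gripper_force: 78.6
```

Call:
drive_tool(rows=[[[0, 0, 0], [0, 0, -0.4], 0.6], [[0, 0, 0], [0, 0, -0.4], 0.6], [[0, 0, 0], [0, 0, -0.4], 0.6], [[0, 0, 0], [0, 0, 0], 0.6]])

```text
clock: 31.15
position: [0.6334, 0.2206, 0.1865]
ee_rot: [-0.001, 0.038, 0.999, -0.0]
contact_force: [0.3, -0.5, -6.2]
width: 0.0132
gripper_force: 78.8
```

Call:
drive_tool(rows=[[[0, 0, 0], [0, -0.05, -0.5], 0.6], [[0, 0, 0], [0, 0, -0.5], 0.6], [[0, 0, 0], [0, 0, -0.5], 0.6], [[0, 0, 0], [0, 0, 0], 0.6]])

```text
clock: 31.65
position: [0.6338, 0.22, 0.1715]
ee_rot: [-0.0, 0.038, 0.999, -0.0]
contact_force: [-0.6, 0.4, -6.7]
width: 0.0129
gripper_force: 78.8
```

Call:
drive_tool(rows=[[[0, 0, 0], [0, 0, -0.4], 0.6], [[0, 0, 0], [0, 0, -0.4], 0.6], [[0, 0, 0], [0, 0, -0.4], 0.6], [[0, 0, 0], [0, 0, 0], 0.6]])

```text
clock: 32.15
position: [0.6337, 0.2202, 0.1613]
ee_rot: [0.0, 0.038, 0.999, 0.0]
contact_force: [-2.0, -0.9, 1.5]
width: 0.013
gripper_force: 79.8
```

Call:
drive_tool(rows=[[[0, 0, 0], [0, 0, -0.3], 0.6], [[0, 0, 0], [0, 0, 0], 0.6]])

```text
clock: 32.4
position: [0.6337, 0.2202, 0.1611]
ee_rot: [0.001, 0.038, 0.999, 0.0]
contact_force: [-6.5, -0.6, 12.7]
width: 0.013
gripper_force: 81.8
```

Call:
drive_tool(rows=[[[0, 0, 0], [0, 0, 0], 4], [[0, 0, 0], [0, 0, 0], 4], [[0, 0, 0], [0, 0, 0], 4], [[0, 0, 0], [0, 0, 4], 5], [[0, 0, 0], [0, 0, 6], 5], [[0, 0, 0], [0, 0, 6], 5], [[0, 0, 0], [0, 0, 2], 5], [[0, 0, 0], [0, 0, 0], 5]])

```text
clock: 33.4
position: [0.6346, 0.2203, 0.339]
ee_rot: [0.002, 0.038, 0.999, 0.001]
contact_force: [0.0, -0.6, 1.1]
width: 0.0497
gripper_force: 0.0
```

```bash
python3 - <<'E'
from h import *
im,K,V=grab('wrist','w14.png'); st=manip.get_state(); print(st['clock'],st['position'],yaw(),st['width'])
for c,s,k in blobs(yellows(im),300): print(c.round(1),s,[rect(k,K,V,z,True) for z in(.138,.148,.158)])
im,K,V=grab('top','top14.png')
for c,s,k in blobs(hsv(im)[2]<70,20):
    if 200<c[0]<470 and 200<c[1]<280: print('dark',c.round(1),s,rect(k,K,V,.044))
E
```

```text
33.45 [0.63389307 0.22014557 0.33684418] 85.68535781867357 0.04964986488542353
[309.5 182.5] 2129 [(633.8, 219.8, 257.2, 134.5, 85.7), (631.7, 220.0, 249.4, 130.4, 85.7), (629.6, 220.1, 241.7, 126.4, 85.7)]
dark [264.6 202. ] 22 (556.7, 239.1, 22.4, 14.3, 11.7)
dark [444.  221.8] 64 (480.8, -414.1, 86.5, 9.2, -13.2)
dark [269.8 224.4] 85 (471.5, 217.8, 101.6, 12.4, 14.4)
dark [220.9 225.7] 64 (476.0, 395.2, 47.4, 25.6, 1.1)
dark [378.1 232.5] 218 (442.7, -176.0, 61.9, 54.4, -1.0)
dark [224.3 243.6] 20 (405.3, 381.7, 42.8, 15.9, 59.2)
```

View pics/w14.png

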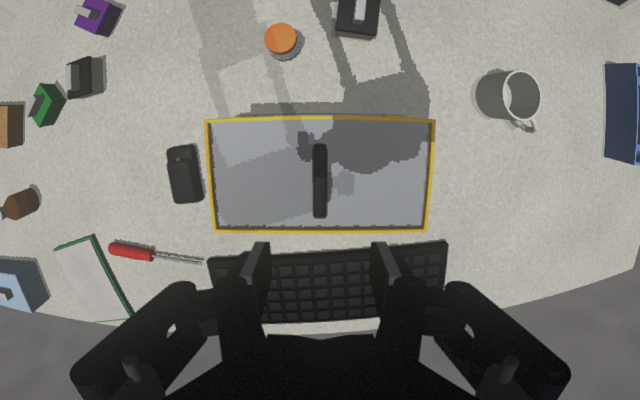

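The rim measures 249×130 mm at z 0.148, so the frame is fully seated and centred at about (0.632, 0.220) with yaw −4.3°. I've used up the picture budget (one over, in fact), so from here I work from numbers. Next is the left accessory.

Call:
drive_tool(rows=[[[0, 0, -0.022], [-4.1, 1.3, 0], 5], [[0, 0, -0.022], [-4.1, 1.3, -1], 5], [[0, 0, -0.022], [-4.1, 1.3, -3], 5], [[0, 0, -0.022], [-4.1, 1.3, -3.5], 5], [[0, 0, -0.022], [-4, 1.3, -4], 5], [[0, 0, 0], [0, 0, 0], 5], [[0, 0, 0], [0, 0, 0], 5]])

```text
clock: 34.38
position: [0.4299, 0.2851, 0.2212]
ee_rot: [-0.0, 0.092, 0.996, -0.0]
contact_force: [0.5, -0.2, 1.2]
width: 0.0503
gripper_force: 0.0
```

```bash
cat >> h.py <<'E'
def ribs():
    im,K,V=grab('wrist'); st=manip.get_state(); print(st['clock'],st['position'].round(4),round(yaw(),1),st['width'])
    h,s,v=hsv(im)
    hull=np.zeros(v.shape,np.uint8)
    for c,a,k in blobs((v<75)&(s<110),800):
        if a>40000: continue
        cs,_=cv2.findContours(k,0,2); x,y,w,hh=cv2.boundingRect(max(cs,key=len))
        if w>200 or hh>150: continue
        q=cv2.convexHull(max(cs,key=len)); m=np.zeros_like(hull); cv2.fillPoly(m,[q],1)
        r=rect(m,K,V,.044,True); print('dark',c.round(),a,r)
        mm=v[(m>0)&(k==0)]
        for cc,aa,kk in blobs((m>0)&(v>95),80): print('   rib',cc.round(),aa,im[kk>0].mean(0).round(),rect(kk,K,V,.068,True))
E
python3 -c "
from h import *
ribs()"
```

```text
34.425 [0.431  0.2853 0.2222] 79.4 0.05011830778436272
dark [323. 170.] 3039 (419.2, 290.0, 70.1, 57.8, -11.6)
   rib [325. 162.] 93 [102. 102. 102.] (408.3, 291.9, 12.3, 10.2, -10.3)
   rib [323. 188.] 340 [139. 138. 138.] (430.0, 287.4, 26.3, 11.5, -10.6)
dark [633. 201.] 1357 (555.0, 785.2, 230.1, 68.5, 13.8)
   rib [626. 190.] 166 [135. 134. 127.] (511.1, 723.8, 134.1, 7.3, -0.1)
dark [ 43. 173.] 902 (331.3, -100.5, 90.9, 81.8, -86.1)
   rib [ 31. 173.] 273 [ 89.  56. 112.] (332.3, -88.5, 67.2, 33.8, 13.1)
dark [ 38. 245.] 1900 (445.1, -197.4, 213.5, 77.9, -80.2)
   rib [ 32. 261.] 226 [141. 140. 136.] (449.7, -185.4, 115.7, 56.7, -78.4)
   rib [ 16. 264.] 129 [ 51. 106.  59.] (457.7, -229.3, 63.4, 31.0, -10.6)
dark [528. 259.] 816 (582.8, 541.7, 74.3, 46.4, 57.4)
dark [ 32. 384.] 1275 (848.6, -733.7, 671.5, 121.3, -75.7)
   rib [ 21. 394.] 255 [123. 138. 152.] (860.7, -728.8, 384.0, 43.7, -77.2)
```

Call:
drive_tool(rows=[[[0, 0, 0], [-0.85, 0.35, -4], 4], [[0, 0, 0], [0, 0, -5], 4], [[0, 0, 0], [0, 0, -4], 4], [[0, 0, 0], [0, 0, -2.4], 4], [[0, 0, 0], [0, 0, -1], 4], [[0, 0, 0], [0, 0, 0], 4], [[0, 0, 0], [0, 0, 0], 0.6], [[0, 0, 0], [0, 0, 0], 0.6]], force=60)

```text
clock: 35.42
position: [0.4225, 0.2893, 0.0595]
ee_rot: [0.001, 0.093, 0.996, 0.001]
contact_force: [0.6, 0.1, 2.5]
width: 0.0121
gripper_force: 59.8
```

Call:
drive_tool(rows=[[[0, 0, 0], [0, 0, 0], 0.6], [[0, 0, 0], [0, 0, 0], 0.6], [[0, 0, 0], [0, 0, 0], 0.6], [[0, 0, 0], [0, 0, 3], 0.6], [[0, 0, 0], [0, 0, 5], 0.6], [[0, 0, 0], [0, 0, 6], 0.6], [[0, 0, 0], [0, 0, 6], 0.6], [[0, 0, 0], [0, 0, 2], 0.6]])

```text
clock: 36.42
position: [0.4221, 0.2891, 0.2818]
ee_rot: [0.003, 0.092, 0.996, 0.002]
contact_force: [0.6, -1.1, -5.2]
width: 0.0125
gripper_force: 59.4
```

Call:
drive_tool(rows=[[[0, 0, 0.023], [3.5, 0, 0], 0.6], [[0, 0, 0.023], [4.5, 0, 0], 0.6], [[0, 0, 0.023], [4.5, 0, 0], 0.6], [[0, 0, 0.023], [4.5, -0.1, 0], 0.6], [[0, 0, 0.023], [3, -0.2, 0], 0.6], [[0, 0, 0], [1.5, 0, 0], 0.6], [[0, 0, 0], [0, 0, 0], 0.6], [[0, 0, 0], [0, 0, 0], 0.6]])

```text
clock: 37.42
position: [0.6347, 0.2858, 0.2781]
ee_rot: [-0.001, 0.035, 0.999, -0.0]
contact_force: [-0.8, 0.1, -3.3]
width: 0.0133
gripper_force: 59.2
```

```bash
python3 -c "
from h import *
im,K,V=grab('wrist','w16.png'); st=manip.get_state(); print(st['clock'],st['position'].round(4),yaw(),st['width'],st['contact_force'])
for c,s,k in blobs(yellows(im),200): print(c.round(1),s,rect(k,K,V,.148,True),cv2.boundingRect(k))
im,K,V=grab('top')
for c,s,k in blobs(yellows(im),20):
  if c[0]<330: print('top',c.round(1),s,rect(k,K,V,.148))
"
```

```text
37.475 [0.6348 0.2859 0.2784] 86.00867499466158 0.012560851731979385 [-0.35377377 -0.30897488 -2.91040225]
[253.8 178.8] 2732 (631.1, 219.7, 250.1, 131.9, 85.7) (124, 121, 266, 142)
top [248.5 157.7] 23 (702.3, 275.8, 68.9, 3.5, 89.5)
top [274.9 159.5] 30 (694.5, 186.4, 96.2, 3.5, 89.5)
top [302.9 171.7] 45 (641.7, 90.4, 66.1, 12.6, -5.7)
top [288.3 196.7] 97 (577.9, 170.2, 164.3, 33.8, 82.0)
```

Call:
drive_tool(rows=[[[0, 0, 0], [0.15, 0, -3], 0.6], [[0, 0, 0], [0, 0, -3], 0.6], [[0, 0, 0], [0, 0, -1.2], 0.6], [[0, 0, 0], [0, 0, -0.6], 0.6], [[0, 0, 0], [0, 0, -0.4], 0.6], [[0, 0, 0], [0, 0, 0], 0.6]])

```text
clock: 38.28
position: [0.6383, 0.2859, 0.1975]
ee_rot: [0.001, 0.035, 0.999, 0.0]
contact_force: [-0.8, 0.2, -1.4]
width: 0.0127
gripper_force: 59.5
```

Call:
drive_tool(rows=[[[0, 0, 0], [0, 0, -0.1], 0.6], [[0, 0, 0], [0, 0, 0], 3], [[0, 0, 0], [0, 0, 0], 3], [[0, 0, 0], [0, 0, 0], 3], [[0, 0, 0], [0, 0, 4], 3], [[0, 0, 0], [0, 0, 6], 4], [[0, 0, 0], [-2, -4.6, 2], 5], [[0, 0, 0], [-2, -4.6, 0], 5]])

```text
clock: 39.28
position: [0.5986, 0.1932, 0.3176]
ee_rot: [0.003, 0.034, 0.999, 0.0]
contact_force: [-0.1, -1.2, -0.4]
width: 0.0497
gripper_force: 0.0
```

Call:
drive_tool(rows=[[[0, 0, 0], [-2, -4.6, 0], 5], [[0, 0, 0], [-2, -4.6, 0], 5], [[0, 0, 0], [-2, -4.6, 0], 5], [[0, 0, 0.02], [-2, -4.6, -1.5], 5], [[0, 0, 0.02], [-2, -4.6, -2], 5], [[0, 0, 0.02], [-2, -4.6, -2], 5], [[0, 0, 0], [-1.5, -4.6, -2], 5], [[0, 0, 0], [-1.2, -4.6, -2], 5]])

```text
clock: 40.28
position: [0.4501, -0.1758, 0.2198]
ee_rot: [0.0, 0.005, 1.0, -0.0]
contact_force: [1.5, -0.5, -0.0]
width: 0.05
gripper_force: 0.0
```

Call:
drive_tool(rows=[[[0, 0, 0], [0, 0, 0], 5], [[0, 0, 0], [0, 0, 0], 5]])

```text
clock: 40.52
position: [0.451, -0.1742, 0.2204]
ee_rot: [0.0, 0.006, 1.0, 0.0]
contact_force: [-0.2, -1.0, 1.0]
width: 0.05
gripper_force: 0.0
```

```bash
python3 -c "
from h import *
ribs()"
```

```text
40.575 [ 0.4513 -0.1738  0.2206] 89.4 0.049771412255428006
dark [365.  79.] 937 (336.5, -142.0, 61.9, 61.4, -35.3)
   rib [358.  63.] 615 [126. 117. 131.] (338.3, -141.0, 39.8, 24.6, -81.3)
   rib [333.  76.] 752 [103.  65. 127.] (346.5, -162.1, 34.9, 19.8, 55.3)
dark [316. 169.] 3086 (438.3, -178.6, 69.3, 58.9, -0.8)
   rib [317. 161.] 107 [102. 102. 102.] (427.5, -178.9, 12.3, 11.1, -0.6)
   rib [314. 190.] 279 [133. 132. 133.] (451.5, -179.7, 22.4, 12.4, -1.2)
dark [117. 189.] 1891 (438.8, -437.2, 148.7, 96.0, 38.5)
   rib [ 98. 193.] 1916 [138. 109.  78.] (440.3, -429.0, 125.6, 61.5, 38.7)
dark [621. 333.] 1553 (830.7, 519.1, 366.2, 152.8, 41.2)
```

Call:
drive_tool(rows=[[[0, 0, 0], [-0.95, -0.55, -4], 4], [[0, 0, 0], [0, 0, -5], 4], [[0, 0, 0], [0, 0, -4], 4], [[0, 0, 0], [0, 0, -2.2], 4], [[0, 0, 0], [0, 0, -1], 4], [[0, 0, 0], [0, 0, 0], 4], [[0, 0, 0], [0, 0, 0], 0.6], [[0, 0, 0], [0, 0, 0], 0.6]])

```text
clock: 41.58
position: [0.4421, -0.1799, 0.0592]
ee_rot: [0.001, 0.005, 1.0, -0.0]
contact_force: [0.5, 2.2, 1.5]
width: 0.0126
gripper_force: 62.7
```

Call:
drive_tool(rows=[[[0, 0, 0], [0, 0, 0], 0.6], [[0, 0, 0], [0, 0, 0], 0.6], [[0, 0, 0], [0, 0, 0], 0.6], [[0, 0, 0], [0, 0, 3], 0.6], [[0, 0, 0], [0, 0, 5], 0.6], [[0, 0, 0], [0, 0, 6], 0.6], [[0, 0, 0], [0, 0, 6], 0.6], [[0, 0, 0], [0, 0, 2], 0.6]])

```text
clock: 42.58
position: [0.4422, -0.1809, 0.2818]
ee_rot: [0.003, 0.005, 1.0, -0.002]
contact_force: [0.2, -0.6, -3.8]
width: 0.0128
gripper_force: 62.0
```

Call:
drive_tool(rows=[[[0, 0, -0.013], [1.5, 3, 0], 0.6], [[0, 0, -0.013], [2.5, 4.5, 0], 0.6], [[0, 0, -0.013], [2.5, 4.5, 0], 0.6], [[0, 0, -0.013], [2.5, 4.5, 0], 0.6], [[0, 0, -0.013], [2.5, 4.5, 0], 0.6], [[0, 0, 0], [2.5, 4.5, 0], 0.6], [[0, 0, 0], [2.5, 4.5, 0], 0.6], [[0, 0, 0], [2, 3.3, 0], 0.6]])

```text
clock: 43.58
position: [0.6265, 0.1548, 0.2767]
ee_rot: [-0.001, 0.037, 0.999, -0.0]
contact_force: [0.4, -0.3, -3.6]
width: 0.0127
gripper_force: 62.0
```

Call:
drive_tool(rows=[[[0, 0, 0], [0, 0, 0], 0.6], [[0, 0, 0], [0, 0, 0], 0.6], [[0, 0, 0], [0, 0, 0], 0.6]])

```text
clock: 43.95
position: [0.6257, 0.1519, 0.2779]
ee_rot: [-0.0, 0.038, 0.999, -0.0]
contact_force: [0.5, -0.8, -2.5]
width: 0.0127
gripper_force: 62.0
```

```bash
python3 -c "
from h import *
im,K,V=grab('wrist','w17.png'); st=manip.get_state(); print(st['clock'],st['position'].round(4),yaw(),st['width'],st['contact_force'])
for c,s,k in blobs(yellows(im),200): print(c.round(1),s,rect(k,K,V,.148,True),cv2.boundingRect(k))
"
```

```text
44.0 [0.6258 0.152  0.2782] 85.60799772456107 0.012285589475783324 [-0.65059619 -1.14113693 -2.79791407]
[388.1 183.1] 2920 (631.5, 219.7, 249.6, 132.3, 85.6) (255, 120, 264, 142)
```

Call:
drive_tool(rows=[[[0, 0, 0], [0.05, 0.2, -3], 0.6], [[0, 0, 0], [0, 0, -3], 0.6], [[0, 0, 0], [0, 0, -1.2], 0.6], [[0, 0, 0], [0, 0, -0.6], 0.6], [[0, 0, 0], [0, 0, -0.4], 0.6], [[0, 0, 0], [0, 0, 0], 0.6]])

```text
clock: 44.75
position: [0.6274, 0.1552, 0.1972]
ee_rot: [0.001, 0.038, 0.999, 0.0]
contact_force: [-0.0, 0.3, -2.9]
width: 0.0126
gripper_force: 61.9
```

Call:
drive_tool(rows=[[[0, 0, 0], [0, 0, -0.1], 0.6], [[0, 0, 0], [0, 0, 0], 3], [[0, 0, 0], [0, 0, 0], 3], [[0, 0, 0], [0, 0, 0], 3], [[0, 0, 0], [0, 0, 4], 3], [[0, 0, 0], [0, 0, 6], 4], [[0, 0, 0], [-1, 2, 4], 5], [[0, 0, 0], [-2, 4, 3], 5]])

```text
clock: 45.75
position: [0.5976, 0.2146, 0.3672]
ee_rot: [0.001, 0.039, 0.999, 0.0]
contact_force: [-0.2, 0.4, -0.0]
width: 0.0502
gripper_force: 0.0
```

Call:
drive_tool(rows=[[[0, 0, 0], [0, 1, 0], 5], [[0, 0, 0], [0, 0, 0], 5]])

```text
clock: 46.0
position: [0.5967, 0.2254, 0.3642]
ee_rot: [-0.0, 0.037, 0.999, -0.0]
contact_force: [0.2, 0.2, -0.9]
width: 0.05
gripper_force: 0.0
```

```bash
python3 -c "
from h import *
im,K,V=grab('wrist','w18.png'); st=manip.get_state(); print(st['clock'],st['position'].round(4),yaw(),st['contact_force'])
for c,s,k in blobs(yellows(im),200): print(c.round(1),s,rect(k,K,V,.148,True),cv2.boundingRect(k))
h,s,v=hsv(im)
for c,a,k in blobs((v<75)&(s<110),300):
  if a<9000 and 120<c[1]<260 and 180<c[0]<450: print('dark',c.round(),a,rect(k,K,V,.182,True))
m=np.zeros(v.shape,np.uint8); 
i2,K2,V2=grab('top','top18.png')
for c,a,k in blobs(reds(i2),8): print('red',c.round(),a)
for z,n in((.06,'jar'),):
  h,s,v=hsv(i2)
  for c,a,k in blobs((h>6)&(h<18)&(s>150)&(v>120),20): print(n,c.round(1),a)
"
```

```text
46.05 [0.5967 0.2246 0.3635] 85.69635966469585 [ 0.0409046  -0.86442324 -0.66010743]
[237.2 180.6] 818 (622.1, 147.1, 139.9, 104.6, -6.0) (213, 142, 89, 112)
[416.9 203.7] 462 (640.2, 332.6, 129.9, 24.6, -5.3) (397, 151, 28, 103)
[320.1 252.4] 379 (694.3, 217.4, 125.4, 4.6, 85.7) (270, 251, 101, 4)
dark [192. 194.] 1465 (598.9, 80.9, 60.6, 36.5, 1.2)
dark [262. 206.] 2714 (620.8, 158.7, 74.3, 62.1, -4.8)
dark [318. 208.] 898 (627.3, 220.3, 77.6, 14.4, -6.0)
red [369. 145.] 160
red [ 19. 331.] 735
jar [280.  228.2] 93
```

View pics/w18.png

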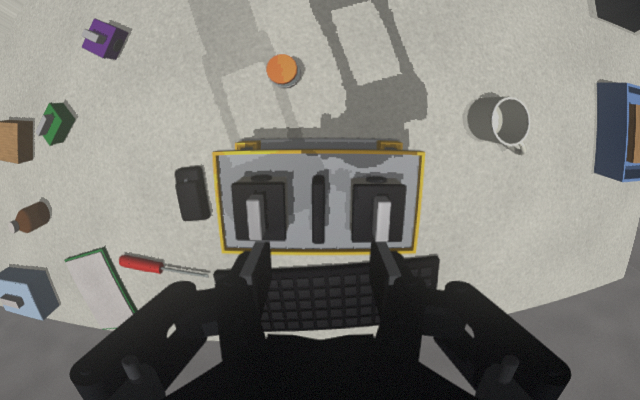

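Both accessories stand upright on the deck, the one on the left at (262,208) and the other at (380,210), either side of the handle at (318,208). The frame is level and the bystanders look unmoved. Handing in.

```bash
python3 -c "
from rig import job
print(job.sign_off())"
```

```text
the job is handed in; nothing more can be done
None
```

The job is done and handed in at about 46 s: both cases are upright in the shut dry box, the frame is fully seated in the sockets, and both accessories stand on its deck; I broke the picture limit, viewing 16 against the 14 allowed, the last one after I had noticed I was over.

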